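Sort the bench into its trays

TASK

Sort the five loose things in front of you into the three trays: stand the brown bottle with the blue cap on the blue pad and the white bottle with the green cap on the green pad of the grey two-bay tray, stand the red-capped specimen cup in the red tray, and lay the blue and the black marker flat in the black tray, side by side and not on top of each other. Keep the bottles and the cup upright all the time, and leave the roll of tape where it is.

Things in the scene. Friction and masses are not known exactly. Their poses are not given: they have to be found in the camera images.
- brown_bottle: Loose brown reagent bottle with a blue cap, 50 mm diameter, 90 mm tall (round body up to 76 mm, 32 mm wide cap above), about 0.12 kg. Origin at the centre of its underside, z up. It starts somewhere in the near row of things, between the robot and the trays.
- white_bottle: Loose small white reagent bottle with a green cap, 38 mm diameter, 72 mm tall (round body up to 60 mm, 24 mm wide cap above), about 0.06 kg. Origin at the centre of its underside, z up. It starts somewhere in the near row of things, between the robot and the trays. (Similar bottles and a cup far off at the back right of the bench are not part of the job.)
- specimen_cup: Loose specimen cup with a red screw cap, 67 mm tall: body 54 mm diameter, cap 60 mm (62 over its ribs) from 52 to 67 mm height; can be gripped across the cap. About 0.045 kg. Origin at the centre of its underside, z up. It starts somewhere in the near row of things, between the robot and the trays.
- blue_marker: Loose marker pen, white barrel and blue cap, lying flat, 136 mm long along its y axis, 13 mm wide (x) and 12 mm high; about 0.014 kg; does not roll. Origin under the middle of its length. It starts somewhere in the near row of things, between the robot and the trays. Its length lies roughly across (along world y, within 0.35 rad).
- black_marker: Loose marker pen, white barrel and black cap, lying flat; the same sizes, origin, axes and start as the blue marker.
- bottle_tray: Grey tray fixed to the bench, 84 (x) by 160 mm (y), 18 mm high (rim beads to 21), walls and divider 4 mm, floor 4 mm above the bench. Two bays, each 76 (x) by 74 mm (y) inside: blue pad centred at y = +39 mm, green pad at y = -39 mm in the tray frame. Origin at the centre of its underside; yaw within 0.3 rad. The three trays stand in the far row, in any order.
- cup_tray: Red plastic tray with one square bay, fixed to the bench, 88 x 88 mm outside, 80 x 80 mm inside, 18 mm high (rim beads to 21 mm), floor 4 mm above the bench. Origin at the centre of its underside; yaw within 0.3 rad.
- pen_tray: Black tray with a grey floor mat, fixed, 128 (x) by 184 mm (y) outside, 120 by 176 mm inside, 14 mm high (rim beads to 17), floor 4 mm above the bench. Markers lie along its y axis, one either side of its middle (x about +24 and -24 mm), centred lengthwise within 20 mm. Origin at the centre of its underside; yaw within 0.3 rad.
- tape: Roll of cream tape lying flat at the right end of the row of trays, 81 mm diameter, 19 mm high, loose; not to be disturbed. Origin at the centre of its underside.
Mind the look-alikes: they are no part of the job. Leave any orange look-alike of the white_bottle alone.

How it is judged:
At the end, for the whole second after the job is handed in: Upright on their bay floors: brown bottle on blue pad, cup in red tray (18 mm of centre each way), white bottle on green pad (23 mm). Both markers flat in the black tray, not stacked, 24 mm of its middle lengthwise. All at rest; tape roll within 20 mm of its start (x of brown_bottle in the frame of bottle_tray between -0.018 and 0.018 m and y of brown_bottle in the frame of bottle_tray between 0.021 and 0.057 m and z of brown_bottle in the frame of bottle_tray between 0 and 0.008 m and angle between each of brown_bottle, white_bottle, specimen_cup's own z axis and vertical below 0.1 rad and linear speed of each of brown_bottle, white_bottle, specimen_cup, blue_marker, black_marker below 0.02 m/s and angular speed of each of brown_bottle, white_bottle, specimen_cup, blue_marker, black_marker below 0.3 rad/s and x of white_bottle in the frame of bottle_tray between -0.023 and 0.023 m and y of white_bottle in the frame of bottle_tray between -0.062 and -0.016 m and z of white_bottle in the frame of bottle_tray between 0 and 0.008 m and x of specimen_cup in the frame of cup_tray between -0.018 and 0.018 m and y of specimen_cup in the frame of cup_tray between -0.018 and 0.018 m and z of specimen_cup in the frame of cup_tray between 0 and 0.008 m and x of blue_marker in the frame of pen_tray between -0.054 and 0.054 m and y of blue_marker in the frame of pen_tray between -0.024 and 0.024 m and z of blue_marker in the frame of pen_tray between 0 and 0.016 m and angle between blue_marker's own y axis and vertical between 1.51 and 1.63 rad and x of black_marker in the frame of pen_tray between -0.054 and 0.054 m and y of black_marker in the frame of pen_tray between -0.024 and 0.024 m and z of black_marker in the frame of pen_tray between 0 and 0.016 m and angle between black_marker's own y axis and vertical between 1.51 and 1.63 rad and distance of tape from where it was at the start of the episode below 0.02 m); the robot touches nothing.
It fails at once if the brown bottle is tipped (more than 0.6 rad) (angle between brown_bottle's own z axis and vertical above 0.6 rad).
It fails at once if the white bottle is tipped (more than 0.6 rad) (angle between white_bottle's own z axis and vertical above 0.6 rad).
It fails at once if the specimen cup is tipped (more than 0.6 rad) (angle between specimen_cup's own z axis and vertical above 0.6 rad).
It fails at once if the tape roll is disturbed (moved more than 20 mm) (distance of tape from where it was at the start of the episode above 0.02 m).
It also fails if it takes over 120 s, if anything falls off the work surface, if the arm or the gripper's body presses on something with over 40 N, if the wrist force passes 120 N, or if a joint passes its speed limit or range.

ROBOT

A 7-joint arm with a two-finger parallel gripper is mounted at the origin on a cart in front of the work surface, level with it; the furniture and walls round the work are solid. World frame = base frame: x ahead of the robot, y to its left, z up, the work surface at z = 0. Lengths are in m, angles in rad, forces in N, time in s.
With the tool pointing down it reaches from about 0.425 to 0.875 m from the base axis. Payload 4.7 kg.
Tool frame: the origin (TCP) lies midway between the tips of the shut fingers; the grasp point (between the pads) lies 19 mm behind it; z points along the fingers, y is the line along which they close (so a half turn about z gives the same grasp; the last joint's range is limited). The gripper opens to 85 mm and grips with 20 to 120 N. Pads are 22 mm wide; open, the fingers measure 114 mm over their backs; the gripper's body (76 mm by 85 mm) begins 54 mm behind the grasp point. The pads swing forward as they close: fully open they stand 13 mm farther back than shut.
Start: joints at [1.13, 0.321, -0.07, 1.45, 0.023, 1.371, -0.057], TCP at [0.286, -0.584, 0.231] pointing down, gripper open.
Joint ranges: [-2.86, 2.86], [-0.3, 2.09], [-1.38, 1.24], [0.06, 2.45], [-1.56, 4.7], [0.09, 2.05], [-2.69, 2.69]. Speed limits (rad/s): [2.57, 2.57, 3.14, 3.14, 3.14, 3.14, 3.14].

INTERFACE

Orientations are given as [roll, pitch, yaw] about the fixed x, y, z axes, in that order (R = Rz(yaw) Ry(pitch) Rx(roll)).
In Python, from station import state, capture, close_job gives the robot as it stands.
- The arm moves only by the tool servo_tool, never from a script. Its argument "moves" is a list of rows, each an object of numbers: "dx", "dy", "dz": the shift along the tool's x, y, z in mm; "turn": the turn about the tool's z in degrees; "claw": the gripper's target within -1 to 1 (fully open at 1, half-way at 0, shut at -1). In form: [{"dx": .., "dy": .., "dz": .., "turn": .., "claw": ..}, ...]. A call has exactly 5 rows; each row is the pose to reach, as a shift and turn from the pose commanded when the call began, along the tool's axes at that moment; what a row does not reach only later rows make up. A row lasts 1/10 s, in which the tool goes at most 50 mm and 8.59 degrees, less where a joint would pass 70% of its speed; a pose out of reach is approached as far as the arm can. A call with a gripper value outside its range is refused whole. The fingers move at their own pace and stop on an object; the grip force is fixed at half the most. Time passes only in rows, so rows that repeat a pose let the fingers close, or fill a call up. It gives the time, the measured TCP pose, the force, the opening and the grip force at its end, in the units of the state.
- state(): the state, without advancing time (a new reading comes with each control period).
- capture(name): name is "scene" or "top"; returns a dict with "pixels" (384x512x3 uint8, blue, green, red), "depth" (384x512 float32, m along the optical axis (not along the pixel's ray), 0 where there is no reading), "K" (3x3 intrinsics, pixels), "k1" (the pictures are not rectified: a ray, as slopes to the right and down, at radius r is drawn at 1 + k1 r^2 times it, then the intrinsics apply), "xyz" and "orientation" of the camera in the world. Camera axes: x right, y down, z forward; pixel columns grow to the right and rows downward; lengths in m; the calibration is good to about 2 mm. A picture is of the moment at which its call begins.
- close_job(): hands the job in; it is judged then, once.
The state is a dict: "clock": time; "joint_pos": joint angles; "joint_velocities": joint speeds; "joint_torque": joint torques, N m; "eef_pos": TCP position; "orientation": TCP orientation; "ft_force": force on the tool from outside, world axes, zero at the start; "moment": the same for the moment, N m; "finger_gap": finger opening in m; "grasp_force": force on a finger pad.
Only numpy, scipy, OpenCV 4.12 (cv2) and the standard library are available. Lean on these libraries where they do the work, as an engineer would, in place of code of your own. Each camera call takes 0.05 s, during which the arm holds its last target. There are 200 camera calls.

## Working session

There is one attempt and no reset: what is moved stays moved. The work goes in short steps, Python scripts to look and compute and a tool call to move; the robot and the scene stay as the last step left them, time stands still between calls to the robot, and variables do not carry over. Pictures are saved under pics/ and viewed, at most 14 in all, crops included, and the job is handed in when it is done.

Besides the shell and the picture viewer there is one more tool, called as name(argument=value, ...) on one line, values as JSON. servo_tool: Moves the arm, as the interface text tells. Its arguments: {"type":"object","properties":{"moves":{"type":"array"}},"required":["moves"]}

```bash
mkdir -p pics; ls
python3 - <<'E'
from station import state,capture
import cv2,numpy as np
print(state())
for n in("scene","top"):
    c=capture(n); cv2.imwrite(f"pics/{n}0.png",c["pixels"]); np.savez(f"{n}0.npz",**c)
    print(n,c["K"],c["k1"],c["xyz"],c["orientation"])
E
```

```text
pics
{'clock': 0.0, 'joint_pos': array([ 1.13010975,  0.32183653, -0.07006562,  1.45167067,  0.02260784,
        1.37077227, -0.05689159]), 'joint_velocities': array([-0.00084923,  0.00031251, -0.00106942,  0.00035533, -0.00170823,
       -0.00138407,  0.00102107]), 'joint_torque': array([-2.40040487e-05, -4.93579924e+01, -3.82185141e-01, -3.14333797e+01,
        1.30045437e-02,  1.12788164e-02, -7.33238579e-06]), 'eef_pos': array([ 0.28523744, -0.583485  ,  0.23021672]), 'orientation': array([-3.13969569e+00,  1.10382289e-04,  4.54808999e-01]), 'ft_force': array([ 0.94304165, -0.20018147, -0.38354743]), 'moment': array([ 0.04753959,  0.00853239, -0.01011111]), 'grasp_force': 0.0, 'finger_gap': 0.08541791736633252}
scene [[396.19129639   0.         263.29817492]
 [  0.         396.19129639 190.95941388]
 [  0.           0.           1.        ]] -0.053324435311001846 [-0.46441217 -0.53255249  0.63548332] [-2.05222153  0.01739144 -1.11668477]
top [[373.90400778   0.         255.57183029]
 [  0.         373.90400778 192.37064649]
 [  0.           0.           1.        ]] -0.09059254170201066 [ 0.25790134 -0.04910182  1.28009154] [-2.95446191  0.01152284 -1.58428661]
```

View pics/scene0.png

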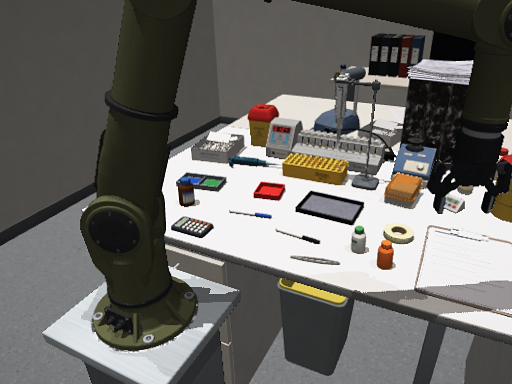

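View pics/top0.png

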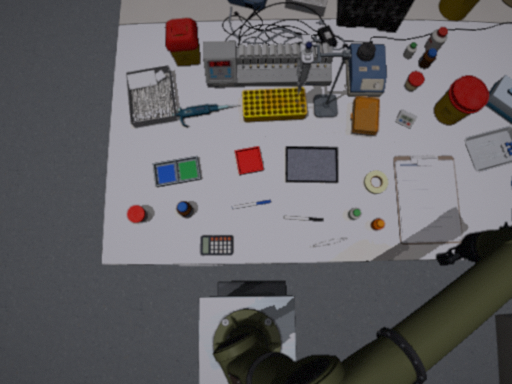

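The top view shows the cup at (137,214), brown bottle (185,209), blue marker (251,205), black marker (303,218) and white bottle (355,213). The orange decoy is at (378,225). The trays are at (177,171), (249,161) and (312,164), and the tape is at (376,182). Both cameras see these things, except that the arm hides the cup in the scene view.

```bash
cat > h.py <<'E'
import numpy as np,cv2
from scipy.spatial.transform import Rotation as R
def ray(c,uv):
    d=np.array([float(c["k1"]),0,0,0,0])
    n=cv2.undistortPoints(np.float64(uv).reshape(-1,1,2),c["K"],d).reshape(-1,2)
    return R.from_euler('xyz',c["orientation"]).apply(np.c_[n,np.ones(len(n))])
def plane(c,uv,z):
    r=ray(c,uv); return c["xyz"]+r*((z-c["xyz"][2])/r[:,2])[:,None]
def pix(c,p):
    q=R.from_euler('xyz',c["orientation"]).inv().apply(np.atleast_2d(p)-c["xyz"]); s=q[:,:2]/q[:,2:]
    s=s*(1+float(c["k1"])*(s**2).sum(1))[:,None]; return s@c["K"][:2,:2].T+c["K"][:2,2]
def hsv(c,box):
    u0,v0,u1,v1=box; h=cv2.cvtColor(c["pixels"],cv2.COLOR_BGR2HSV); m=np.zeros(h.shape[:2],bool); m[v0:v1,u0:u1]=1
    return [h[...,i].astype(int) for i in range(3)]+[m]
def big(m):
    n,l,s,ce=cv2.connectedComponentsWithStats(m.astype(np.uint8)); i=1+np.argmax(s[1:,4]); return l==i
def pts(m): v,u=np.nonzero(m); return np.c_[u,v].astype(float)
def rect(xy):
    (cx,cy),(w,h),a=cv2.minAreaRect(np.float32(xy*1000))
    if w<h: w,h,a=h,w,a+90   # a: direction of long side
    a=(a-90+90)%180-90       # long side relative to world y
    return np.round([cx,cy,w,h,a],1)
E
python3 - <<'E'
from h import *
t=dict(np.load("top0.npz")); s=dict(np.load("scene0.npz"))
im=cv2.resize(t["pixels"][140:250,110:400],None,fx=2.7,fy=2.7,interpolation=cv2.INTER_CUBIC); cv2.imwrite("pics/crop0.png",im)
def show(n,m,z):
    m=big(m); p=plane(t,pts(m),z)[:,:2]; u=pts(m)
    d=t["depth"][m]; print(n,m.sum(),u.mean(0).round(1),"mean",(p.mean(0)*1000).round(1),"rect",rect(p))
H,S,V,b=hsv(t,(120,195,155,235)); show("cup",b&((H<10)|(H>170))&(S>130)&(V>60),.067)
H,S,V,b=hsv(t,(170,195,200,225)); show("brown",b&(H>95)&(H<130)&(S>120)&(V>50),.09)
H,S,V,b=hsv(t,(345,200,365,222)); show("white",b&(H>40)&(H<85)&(S>80),.072)
H,S,V,b=hsv(t,(225,195,275,215)); show("bluecap",b&(H>95)&(H<130)&(S>120),.008); 
H,S,V,b=hsv(t,(275,207,330,230)); show("blackcap",b&(V<90),.008)
H,S,V,b=hsv(t,(145,150,210,192)); show("bluepad",b&(H>100)&(H<130)&(S>150),.004); show("greenpad",b&(H>40)&(H<90)&(S>120),.004);show("btray",b&((V<150)|(S>100)),.018)
H,S,V,b=hsv(t,(228,140,270,180)); show("cuptray",b&((H<10)|(H>170))&(S>130),.018)
H,S,V,b=hsv(t,(275,135,350,195)); show("pentray",b&(V<150),.015)
H,S,V,b=hsv(t,(360,165,392,198)); show("tape",b&(H>15)&(H<40)&(S>35),.019)
E
```

```text
cup 237 [135.8 213.7] mean [422.2 359.3] rect [421.2 360.3  58.2  53.4  -0.7]
brown 77 [182.1 206.6] mean [440.4 199.8] rect [440.6 198.7  29.5  29.4  -0.8]
white 35 [356.4 212.2] mean [ 415.6 -367. ] rect [ 416.3 -367.3   20.1   16.5   86.6]
bluecap 28 [262.8 202. ] mean [464.8 -62.1] rect [464.8 -62.8  41.4   7.   -0.9]
blackcap 42 [315.5 218.8] mean [ 403.8 -241.4] rect [ 403.5 -241.3   45.1   10.    -6.2]
bluepad 267 [165.9 173.5] mean [572.8 278.5] rect [572.9 278.5  59.7  58.3 -80.8]
greenpad 262 [187.8 169.7] mean [585.2 200.9] rect [585.2 200.9  59.7  56.7 -80.6]
btray 1221 [177.  171.2] mean [576.9 236.1] rect [577.3 236.1 168.9  92.2   8.9]
cuptray 590 [248.9 160. ] mean [612.8 -15.8] rect [613.  -16.   87.2  85.7 -80. ]
pentray 2015 [311.6 164.2] mean [ 595.1 -235.2] rect [ 595.3 -235.8  187.7  134.8   -1.7]
tape 313 [375.5 181.7] mean [ 528.1 -454.7] rect [ 528.3 -455.2   79.5   74.3   25.4]
```

View pics/crop0.png

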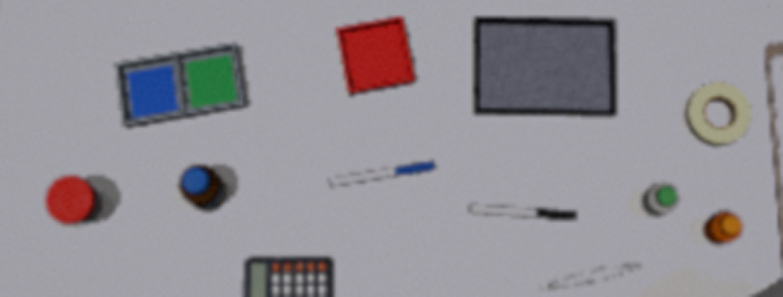

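The crop shows the blue marker running from (330,183) to (436,165) and the black one from (469,209) to (577,215), both with the cap on the right. I'll refine these with depth heights and the scene view.

Run:
```python
from h import *
t=dict(np.load("top0.npz")); s=dict(np.load("scene0.npz"))
def zmap(c):
    v,u=np.mgrid[:384,:512]; uv=np.c_[u.ravel(),v.ravel()]
    r=ray(c,uv); return (c["xyz"]+r*c["depth"].reshape(-1,1)).reshape(384,512,3)
P=zmap(t)
print("bench z",np.median(P[180:200,225:265,2]),P[180:200,225:265,2].std())
for n,(u,v) in dict(cup=(136,214),brown=(182,207),white=(356,212),tape=(370,175)).items(): print(n,P[v-1:v+2,u-1:u+2,2].round(3).tolist())
print((plane(t,[(232.2,207.8),(271.5,201.1),(283.7,217.4),(323.7,219.6)],.008)*1000).round(0).tolist())
b0=np.median(P[180:200,225:265,2])
for n,(u0,v0,u1,v1) in dict(blue=(225,192,280,215),black=(277,209,330,228),white=(340,195,368,225),brown=(170,190,200,225)).items():
    m=np.zeros((384,512),bool); m[v0:v1,u0:u1]=(P[v0:v1,u0:u1,2]-b0>.006); m=big(m); p=P[m]; print(n,m.sum(),rect(p[:,:2]),p[:,2].max().round(3))
# scene-view centroids of caps
S0=s
for n,box,hr,z in (("white",(345,222,372,245),(40,85),.072),("brown",(172,172,200,200),(95,130),.09),("bluecap",(225,205,275,222),(95,130),.008)):
    H,S,V,b=hsv(s,box); m=big(b&(H>hr[0])&(H<hr[1])&(S>90)); u=pts(m); r1=ray(s,[u.mean(0)])[0]
    ct=dict(white=(356.4,212.2),brown=(182.1,206.6),bluecap=(262.8,202))[n]; r2=ray(t,[ct])[0]
    k=np.linalg.lstsq(np.c_[r1,-r2],t["xyz"]-s["xyz"],rcond=None)[0]
    print(n,m.sum(),((s["xyz"]+k[0]*r1)*1000).round(1),((t["xyz"]+k[1]*r2)*1000).round(1))
H,S,V,b=hsv(s,(270,222,330,248)); m=big(b&(V<90)); print("blackcap scene",m.sum(),rect(plane(s,pts(m),.008)[:,:2]))
from station import state
st=state(); print(R.from_euler('xyz',st['orientation']).as_matrix().round(3))
```

```text
bench z 0.0002641802127338888 0.0639621146746426
cup [[0.07, 0.068, 1.28], [0.068, 0.064, 0.068], [0.071, 0.065, 0.069]]
brown [[0.09, 0.092, 0.091], [0.091, 0.089, 0.089], [0.091, 0.092, 0.09]]
white [[0.067, 0.067, 0.068], [0.072, 0.073, 0.076], [0.072, 0.069, 0.073]]
tape [[0.021, 0.02, 0.015], [0.015, 0.024, 0.015], [1.28, 0.022, 0.024]]
[[446.0, 43.0, 8.0], [467.0, -92.0, 8.0], [410.0, -133.0, 8.0], [401.0, -269.0, 8.0]]
blue 132 [375.6  -6.5 216.1 126.3  79.6] 1.28
black 134 [ 364.7 -136.   261.    87.4   32.3] 1.28
white 124 [ 344.1 -214.4  372.6   36.8   25.3] 1.28
brown 235 [437.9 201.9  50.8  48.8  86.8] 0.096
white 59 [ 416.5 -368.5   66.4] [ 416.4 -368.4   66.4]
brown 134 [449.  189.8  84.7] [440.9 200.8  85.7]
bluecap 52 [465.8 -63.9   8.1] [464.8 -62.1   7.9]
blackcap scene 71 [ 402.9 -239.3   55.6   18.7   -6.8]
[[ 0.898  0.439 -0.001]
 [ 0.439 -0.898  0.002]
 [-0.    -0.002 -1.   ]]
```

servo_tool(moves=[{"dx":213,"dy":-137,"dz":80,"turn":-64,"claw":1},{"dx":213,"dy":-137,"dz":80,"turn":-64,"claw":1},{"dx":213,"dy":-137,"dz":80,"turn":-64,"claw":1},{"dx":213,"dy":-137,"dz":80,"turn":-64,"claw":1},{"dx":213,"dy":-137,"dz":80,"turn":-64,"claw":1}])

```text
clock: 0.6
eef_pos: [0.4094, -0.3781, 0.1552]
orientation: [-3.141, 0.0, 1.211]
ft_force: [1.0, 0.2, 0.2]
finger_gap: 0.0853
grasp_force: 0.0
```

servo_tool(moves=[{"dx":0,"dy":0,"dz":0,"turn":-21,"claw":1},{"dx":0,"dy":0,"dz":0,"turn":-21,"claw":1},{"dx":0,"dy":0,"dz":0,"turn":-21,"claw":1},{"dx":0,"dy":0,"dz":0,"turn":-21,"claw":1},{"dx":0,"dy":0,"dz":0,"turn":-21,"claw":1}])

```text
clock: 1.1
eef_pos: [0.4087, -0.38, 0.1557]
orientation: [-3.141, -0.0, 1.569]
ft_force: [0.6, -0.0, 0.0]
finger_gap: 0.0852
grasp_force: 0.0
```

```bash
cat >> h.py <<'E'
def go(x,y,z,deg,frm=None):
    "shift in tool axes (mm, deg) from the present pose (or frm) to a world TCP pose; deg = tool yaw"
    from station import state
    s=state(); p,a=(s["eef_pos"],s["orientation"]) if frm is None else frm
    d=R.from_euler('xyz',a).inv().apply(np.array([x,y,z])-p)*1000
    t=(np.degrees(a[2])-deg+180)%360-180
    print("at",np.round(p,4),np.round(np.degrees(a[2]),1),"move",d.round(1),"turn",round(t,1))
E
python3 -c "
from h import *
go(.416,-.3675,.15,90);go(.416,-.3675,.03,90)"
```

```text
at [ 0.4087 -0.38    0.1557] 89.9 move [12.5  7.3  5.7] turn -0.1
at [ 0.4087 -0.38    0.1557] 89.9 move [ 12.4   7.3 125.7] turn -0.1
```

servo_tool(moves=[{"dx":12,"dy":7,"dz":40,"turn":0,"claw":1},{"dx":12,"dy":7,"dz":75,"turn":0,"claw":1},{"dx":12,"dy":7,"dz":105,"turn":0,"claw":1},{"dx":12,"dy":7,"dz":126,"turn":0,"claw":1},{"dx":12,"dy":7,"dz":126,"turn":0,"claw":1}])

```text
clock: 1.6
eef_pos: [0.4136, -0.3662, 0.0267]
orientation: [-3.137, -0.005, 1.57]
ft_force: [-0.5, 0.3, -0.0]
finger_gap: 0.0854
grasp_force: 0.0
```

servo_tool(moves=[{"dx":0,"dy":0,"dz":0,"turn":0,"claw":-1},{"dx":0,"dy":0,"dz":0,"turn":0,"claw":-1},{"dx":0,"dy":0,"dz":0,"turn":0,"claw":-1},{"dx":0,"dy":0,"dz":0,"turn":0,"claw":-1},{"dx":0,"dy":0,"dz":0,"turn":0,"claw":-1}])

```text
clock: 2.1
eef_pos: [0.4172, -0.3689, 0.0319]
orientation: [3.139, 0.002, 1.571]
ft_force: [0.3, -0.0, 6.2]
finger_gap: 0.0349
grasp_force: 59.7
```

servo_tool(moves=[{"dx":0,"dy":0,"dz":-30,"turn":0,"claw":-1},{"dx":0,"dy":0,"dz":-70,"turn":0,"claw":-1},{"dx":30,"dy":10,"dz":-100,"turn":0,"claw":-1},{"dx":70,"dy":22,"dz":-100,"turn":0,"claw":-1},{"dx":115,"dy":35,"dz":-100,"turn":0,"claw":-1}])

```text
clock: 2.6
eef_pos: [0.4516, -0.2533, 0.1318]
orientation: [3.139, 0.003, 1.568]
ft_force: [0.5, 0.3, -0.3]
finger_gap: 0.0345
grasp_force: 59.9
```

servo_tool(moves=[{"dx":45,"dy":13,"dz":0,"turn":0,"claw":-1},{"dx":90,"dy":26,"dz":0,"turn":0,"claw":-1},{"dx":135,"dy":39,"dz":0,"turn":0,"claw":-1},{"dx":180,"dy":52,"dz":0,"turn":0,"claw":-1},{"dx":225,"dy":66,"dz":0,"turn":0,"claw":-1}])

```text
clock: 3.1
eef_pos: [0.5169, -0.0264, 0.1305]
orientation: [3.141, 0.001, 1.571]
ft_force: [1.2, -1.0, -0.4]
finger_gap: 0.035
grasp_force: 59.9
```

servo_tool(moves=[{"dx":45,"dy":13,"dz":0,"turn":0,"claw":-1},{"dx":90,"dy":26,"dz":0,"turn":0,"claw":-1},{"dx":135,"dy":39,"dz":0,"turn":0,"claw":-1},{"dx":180,"dy":52,"dz":0,"turn":-4,"claw":-1},{"dx":225,"dy":66,"dz":0,"turn":-9,"claw":-1}])

```text
clock: 3.6
eef_pos: [0.583, 0.1985, 0.1303]
orientation: [3.141, 0.001, 1.731]
ft_force: [0.9, 0.2, -0.6]
finger_gap: 0.0347
grasp_force: 59.9
```

servo_tool(moves=[{"dx":0,"dy":0,"dz":0,"turn":0,"claw":-1},{"dx":0,"dy":0,"dz":0,"turn":0,"claw":-1},{"dx":0,"dy":0,"dz":0,"turn":0,"claw":-1},{"dx":0,"dy":0,"dz":0,"turn":0,"claw":-1},{"dx":0,"dy":0,"dz":0,"turn":0,"claw":-1}])

```text
clock: 4.1
eef_pos: [0.5829, 0.1952, 0.1301]
orientation: [3.141, 0.001, 1.726]
ft_force: [0.5, 1.2, -0.5]
finger_gap: 0.0349
grasp_force: 60.0
```

```bash
python3 -c "
from h import *
go(.585,.201,.036,99)"
```

```text
at [0.5829 0.1952 0.1301] 98.9 move [ 5.5  2.9 94.1] turn -0.1
```

servo_tool(moves=[{"dx":5,"dy":3,"dz":30,"turn":0,"claw":-1},{"dx":5,"dy":3,"dz":60,"turn":0,"claw":-1},{"dx":5,"dy":3,"dz":80,"turn":0,"claw":-1},{"dx":5,"dy":3,"dz":92,"turn":0,"claw":-1},{"dx":5,"dy":3,"dz":93,"turn":0,"claw":-1}])

```text
clock: 4.6
eef_pos: [0.585, 0.2019, 0.0365]
orientation: [-3.141, 0.0, 1.727]
ft_force: [0.2, -0.1, -0.3]
finger_gap: 0.0349
grasp_force: 59.8
```

servo_tool(moves=[{"dx":0,"dy":0,"dz":0,"turn":0,"claw":-1},{"dx":0,"dy":0,"dz":0,"turn":0,"claw":0.3},{"dx":0,"dy":0,"dz":0,"turn":0,"claw":1},{"dx":0,"dy":0,"dz":0,"turn":0,"claw":1},{"dx":0,"dy":0,"dz":0,"turn":0,"claw":1}])

```text
clock: 5.1
eef_pos: [0.585, 0.2025, 0.0373]
orientation: [3.141, 0.0, 1.728]
ft_force: [-0.2, -0.5, -0.3]
finger_gap: 0.0855
grasp_force: 0.0
```

servo_tool(moves=[{"dx":0,"dy":0,"dz":-40,"turn":0,"claw":1},{"dx":0,"dy":0,"dz":-85,"turn":0,"claw":1},{"dx":5,"dy":-35,"dz":-110,"turn":0,"claw":1},{"dx":12,"dy":-80,"dz":-110,"turn":0,"claw":1},{"dx":18,"dy":-125,"dz":-110,"turn":0,"claw":1}])

```text
clock: 5.6
eef_pos: [0.4577, 0.2014, 0.1479]
orientation: [3.14, -0.001, 1.729]
ft_force: [-0.2, 0.6, 1.0]
finger_gap: 0.0849
grasp_force: 0.0
```

servo_tool(moves=[{"dx":2,"dy":-19,"dz":0,"turn":0,"claw":1},{"dx":2,"dy":-19,"dz":0,"turn":0,"claw":1},{"dx":2,"dy":-19,"dz":0,"turn":0,"claw":1},{"dx":2,"dy":-19,"dz":0,"turn":0,"claw":1},{"dx":2,"dy":-19,"dz":0,"turn":0,"claw":1}])

```text
clock: 6.1
eef_pos: [0.4404, 0.1997, 0.147]
orientation: [-3.141, -0.001, 1.728]
ft_force: [-0.3, 0.2, -0.9]
finger_gap: 0.0856
grasp_force: 0.0
```

```bash
python3 -c "
from h import *
go(.440,.1995,.038,99)
from station import capture
c=capture('scene'); cv2.imwrite('pics/s1.png',cv2.resize(c['pixels'][150:280,140:400],None,fx=3,fy=3))
"
```

```text
at [0.4404 0.1997 0.147 ] 99.0 move [ -0.2  -0.4 109. ] turn -0.0
```

View pics/s1.png

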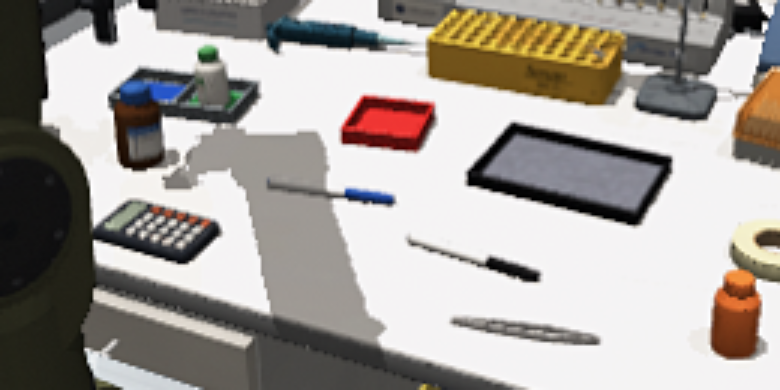

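The white bottle stands on the green pad at crop (210,75), and the brown bottle is at (138,125). I expected the gripper above the brown bottle, so I'll check where it should project.

```bash
python3 -c "
from h import *
from station import capture
c=capture('scene')
print((pix(c,[[.44,.2,.147],[.44,.2,.09],[.44,.2,0],[.585,.201,.076]])-[140,150])*3)
cv2.imwrite('pics/s2.png',c['pixels'])
t=capture('top')
cv2.imwrite('pics/s3.png',t['pixels'])
"
```

```text
[[126.67320288  38.09337293]
 [132.62109576  87.39356426]
 [141.60898477 161.21391917]
 [207.41508506  48.30607532]]
```

View pics/s2.png

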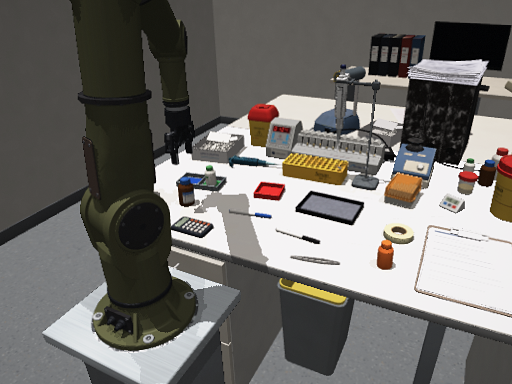

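The gripper hangs over the brown bottle, with its open fingers at about (182,155), as projected. I'll descend and grip.

servo_tool(moves=[{"dx":0,"dy":0,"dz":30,"turn":0,"claw":1},{"dx":0,"dy":0,"dz":60,"turn":0,"claw":1},{"dx":0,"dy":0,"dz":90,"turn":0,"claw":1},{"dx":0,"dy":0,"dz":108,"turn":0,"claw":1},{"dx":0,"dy":0,"dz":108,"turn":0,"claw":1}])

```text
clock: 6.75
eef_pos: [0.4374, 0.1989, 0.0364]
orientation: [-3.136, -0.0, 1.729]
ft_force: [0.1, -0.7, -0.4]
finger_gap: 0.0852
grasp_force: 0.0
```

servo_tool(moves=[{"dx":0,"dy":0,"dz":0,"turn":0,"claw":-1},{"dx":0,"dy":0,"dz":0,"turn":0,"claw":-1},{"dx":0,"dy":0,"dz":0,"turn":0,"claw":-1},{"dx":0,"dy":0,"dz":0,"turn":0,"claw":-1},{"dx":0,"dy":0,"dz":0,"turn":0,"claw":-1}])

```text
clock: 7.25
eef_pos: [0.4409, 0.2001, 0.0407]
orientation: [3.138, 0.0, 1.728]
ft_force: [-1.3, -0.4, 7.0]
finger_gap: 0.0477
grasp_force: 61.4
```

```bash
python3 -c "
from h import *
go(.573,.2785,.141,99)"
```

```text
at [0.4409 0.2001 0.0407] 99.0 move [ 56.7 143.1 -99.9] turn 0.0
```

servo_tool(moves=[{"dx":0,"dy":0,"dz":-30,"turn":0,"claw":-1},{"dx":0,"dy":0,"dz":-70,"turn":0,"claw":-1},{"dx":15,"dy":30,"dz":-100,"turn":0,"claw":-1},{"dx":30,"dy":70,"dz":-100,"turn":0,"claw":-1},{"dx":45,"dy":110,"dz":-100,"turn":0,"claw":-1}])

```text
clock: 7.75
eef_pos: [0.5437, 0.2615, 0.1414]
orientation: [3.137, 0.001, 1.727]
ft_force: [-1.0, 0.1, -0.3]
finger_gap: 0.0476
grasp_force: 62.7
```

servo_tool(moves=[{"dx":12,"dy":33,"dz":0,"turn":0,"claw":-1},{"dx":12,"dy":33,"dz":0,"turn":0,"claw":-1},{"dx":12,"dy":33,"dz":0,"turn":0,"claw":-1},{"dx":12,"dy":33,"dz":0,"turn":0,"claw":-1},{"dx":12,"dy":33,"dz":0,"turn":0,"claw":-1}])

```text
clock: 8.25
eef_pos: [0.571, 0.2777, 0.1395]
orientation: [3.141, 0.001, 1.729]
ft_force: [0.1, 0.2, -0.8]
finger_gap: 0.0473
grasp_force: 62.7
```

```bash
python3 -c "
from h import *
go(.573,.2785,.0455,99)"
```

```text
at [0.571  0.2777 0.1395] 99.0 move [ 0.6  2.  94. ] turn 0.0
```

servo_tool(moves=[{"dx":1,"dy":2,"dz":30,"turn":0,"claw":-1},{"dx":1,"dy":2,"dz":60,"turn":0,"claw":-1},{"dx":1,"dy":2,"dz":80,"turn":0,"claw":-1},{"dx":1,"dy":2,"dz":94,"turn":0,"claw":-1},{"dx":1,"dy":2,"dz":94,"turn":0,"claw":-1}])

```text
clock: 8.75
eef_pos: [0.5737, 0.2791, 0.0452]
orientation: [3.141, 0.001, 1.728]
ft_force: [-0.2, 0.3, -1.0]
finger_gap: 0.0475
grasp_force: 64.1
```

servo_tool(moves=[{"dx":0,"dy":0,"dz":0,"turn":0,"claw":-1},{"dx":0,"dy":0,"dz":0,"turn":0,"claw":0.5},{"dx":0,"dy":0,"dz":0,"turn":0,"claw":1},{"dx":0,"dy":0,"dz":0,"turn":0,"claw":1},{"dx":0,"dy":0,"dz":0,"turn":0,"claw":1}])

```text
clock: 9.25
eef_pos: [0.5737, 0.2797, 0.0452]
orientation: [3.141, 0.0, 1.728]
ft_force: [0.6, -0.1, -0.7]
finger_gap: 0.0854
grasp_force: 0.0
```

servo_tool(moves=[{"dx":0,"dy":0,"dz":-40,"turn":0,"claw":1},{"dx":0,"dy":0,"dz":-80,"turn":0,"claw":1},{"dx":0,"dy":0,"dz":-110,"turn":0,"claw":1},{"dx":20,"dy":-35,"dz":-110,"turn":0,"claw":1},{"dx":50,"dy":-70,"dz":-110,"turn":0,"claw":1}])

```text
clock: 9.75
eef_pos: [0.498, 0.3169, 0.1561]
orientation: [3.139, -0.0, 1.723]
ft_force: [-0.2, 1.9, 0.2]
finger_gap: 0.0853
grasp_force: 0.0
```

```bash
python3 -c "
from h import *
go(.4215,.3595,.10,99)"
```

```text
at [0.498  0.3169 0.1561] 98.7 move [ 53.7 -69.2  55.9] turn -0.3
```

servo_tool(moves=[{"dx":27,"dy":-35,"dz":28,"turn":0,"claw":1},{"dx":53,"dy":-69,"dz":55,"turn":0,"claw":1},{"dx":53,"dy":-69,"dz":55,"turn":0,"claw":1},{"dx":53,"dy":-69,"dz":55,"turn":0,"claw":1},{"dx":53,"dy":-69,"dz":55,"turn":0,"claw":1}])

```text
clock: 10.25
eef_pos: [0.4216, 0.3593, 0.1006]
orientation: [3.14, -0.0, 1.727]
ft_force: [0.9, 0.0, -0.2]
finger_gap: 0.0859
grasp_force: 0.0
```

```bash
python3 -c "
from h import *
go(.4215,.3595,.035,99)
from station import capture
t=capture('top'); cv2.imwrite('pics/t2.png',cv2.resize(t['pixels'][140:260,100:300],None,fx=4,fy=4))"
```

```text
at [0.4216 0.3593 0.1006] 99.0 move [ 0.3 -0.2 65.6] turn -0.0
```

View pics/t2.png

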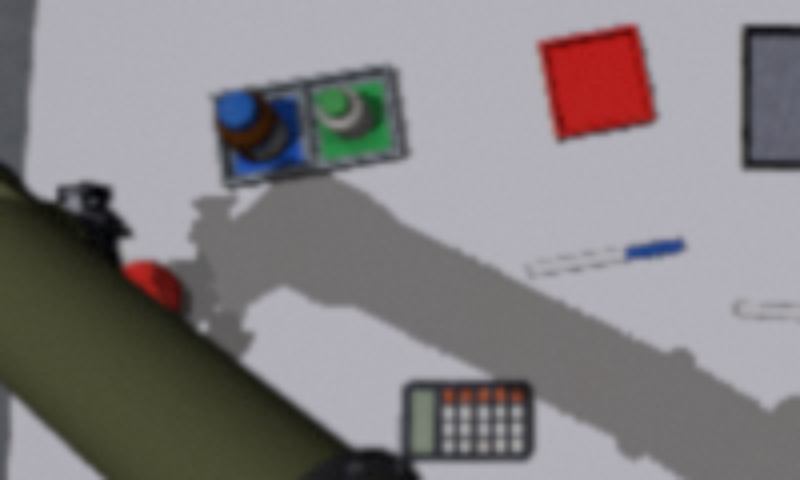

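Both bottles stand on their pads, brown at (250,125) and white at (345,110). The cup is still in place, partly hidden under the arm at (155,285). I'll grip the cup now.

servo_tool(moves=[{"dx":0,"dy":0,"dz":18,"turn":0,"claw":1},{"dx":0,"dy":0,"dz":35,"turn":0,"claw":1},{"dx":0,"dy":0,"dz":52,"turn":0,"claw":1},{"dx":0,"dy":0,"dz":65,"turn":0,"claw":1},{"dx":0,"dy":0,"dz":65,"turn":0,"claw":1}])

```text
clock: 10.8
eef_pos: [0.419, 0.3582, 0.0325]
orientation: [-3.138, 0.002, 1.728]
ft_force: [-0.3, 0.7, 0.3]
finger_gap: 0.0853
grasp_force: 0.0
```

servo_tool(moves=[{"dx":0,"dy":0,"dz":0,"turn":0,"claw":-1},{"dx":0,"dy":0,"dz":0,"turn":0,"claw":-1},{"dx":0,"dy":0,"dz":0,"turn":0,"claw":-1},{"dx":0,"dy":0,"dz":0,"turn":0,"claw":-1},{"dx":0,"dy":0,"dz":0,"turn":0,"claw":-1}])

```text
clock: 11.3
eef_pos: [0.421, 0.3606, 0.0364]
orientation: [3.139, -0.001, 1.728]
ft_force: [-0.1, 0.1, 5.0]
finger_gap: 0.0571
grasp_force: 64.3
```

```bash
python3 -c "
from h import *
go(.614,-.0155,.155,99)"
```

```text
at [0.421  0.3606 0.0364] 99.0 move [-401.5  131.8 -118.8] turn 0.0
```

servo_tool(moves=[{"dx":0,"dy":0,"dz":-35,"turn":0,"claw":-1},{"dx":0,"dy":0,"dz":-75,"turn":0,"claw":-1},{"dx":-30,"dy":0,"dz":-110,"turn":0,"claw":-1},{"dx":-72,"dy":10,"dz":-120,"turn":0,"claw":-1},{"dx":-115,"dy":22,"dz":-120,"turn":0,"claw":-1}])

```text
clock: 11.8
eef_pos: [0.4609, 0.2497, 0.1575]
orientation: [3.137, -0.0, 1.731]
ft_force: [1.0, -0.8, -0.6]
finger_gap: 0.0573
grasp_force: 64.4
```

servo_tool(moves=[{"dx":-40,"dy":15,"dz":0,"turn":0,"claw":-1},{"dx":-82,"dy":31,"dz":0,"turn":0,"claw":-1},{"dx":-125,"dy":47,"dz":0,"turn":0,"claw":-1},{"dx":-168,"dy":63,"dz":0,"turn":0,"claw":-1},{"dx":-210,"dy":80,"dz":0,"turn":0,"claw":-1}])

```text
clock: 12.3
eef_pos: [0.5723, 0.0525, 0.155]
orientation: [-3.142, 0.001, 1.728]
ft_force: [0.0, -0.6, 0.3]
finger_gap: 0.0574
grasp_force: 64.4
```

servo_tool(moves=[{"dx":-40,"dy":15,"dz":0,"turn":0,"claw":-1},{"dx":-76,"dy":30,"dz":0,"turn":0,"claw":-1},{"dx":-76,"dy":30,"dz":0,"turn":0,"claw":-1},{"dx":-76,"dy":30,"dz":0,"turn":0,"claw":-1},{"dx":-76,"dy":30,"dz":0,"turn":0,"claw":-1}])

```text
clock: 12.8
eef_pos: [0.6128, -0.0141, 0.1549]
orientation: [-3.141, -0.001, 1.73]
ft_force: [-0.3, 0.6, -0.1]
finger_gap: 0.0574
grasp_force: 64.4
```

```bash
python3 -c "
from h import *
go(.613,-.0158,.041,99)
from station import capture
t=capture('top')
H,S,V,b=hsv(t,(228,140,270,180)); print(rect(plane(t,pts(big(b&((H<10)|(H>170))&(S>130))),.018)[:,:2]))"
```

```text
at [ 0.6128 -0.0141  0.1549] 99.1 move [ -1.8  -0.  113.9] turn 0.1Traceback (most recent call last):
  File "<string>", line 6, in <module>
    H,S,V,b=hsv(t,(228,140,270,180)); print(rect(plane(t,pts(big(b&((H<10)|(H>170))&(S>130))),.018)[:,:2]))
                                                             ~~~^^^^^^^^^^^^^^^^^^^^^^^^^^^^
  File "h.py", line 16, in big
    n,l,s,ce=cv2.connectedComponentsWithStats(m.astype(np.uint8)); i=1+np.argmax(s[1:,4]); return l==i
                                                                       ~~~~~~~~~^^^^^^^^^
    return _wrapfunc(a, 'argmax', axis=axis, out=out, **kwds)
    return bound(*args, **kwds)
ValueError: attempt to get argmax of an empty sequence
```

The arm hides the tray in that view, which is expected, and the first measurement is sound. I'll place the cup now.

servo_tool(moves=[{"dx":-2,"dy":0,"dz":40,"turn":0,"claw":-1},{"dx":-2,"dy":0,"dz":75,"turn":0,"claw":-1},{"dx":-2,"dy":0,"dz":98,"turn":0,"claw":-1},{"dx":-2,"dy":0,"dz":113,"turn":0,"claw":-1},{"dx":-2,"dy":0,"dz":113,"turn":0,"claw":-1}])

```text
clock: 13.35
eef_pos: [0.613, -0.0165, 0.0411]
orientation: [-3.14, -0.0, 1.73]
ft_force: [-0.3, 0.1, -0.2]
finger_gap: 0.0571
grasp_force: 66.1
```

servo_tool(moves=[{"dx":0,"dy":0,"dz":0,"turn":0,"claw":-1},{"dx":0,"dy":0,"dz":0,"turn":0,"claw":0.6},{"dx":0,"dy":0,"dz":0,"turn":0,"claw":1},{"dx":0,"dy":0,"dz":0,"turn":0,"claw":1},{"dx":0,"dy":0,"dz":0,"turn":0,"claw":1}])

```text
clock: 13.85
eef_pos: [0.614, -0.0178, 0.0423]
orientation: [3.141, 0.0, 1.728]
ft_force: [1.3, -0.5, -0.8]
finger_gap: 0.0855
grasp_force: 0.0
```

servo_tool(moves=[{"dx":0,"dy":0,"dz":-40,"turn":0,"claw":1},{"dx":0,"dy":0,"dz":-80,"turn":0,"claw":1},{"dx":0,"dy":-35,"dz":-80,"turn":0,"claw":0.5},{"dx":0,"dy":-80,"dz":-80,"turn":0,"claw":0},{"dx":0,"dy":-125,"dz":-80,"turn":0,"claw":0}])

```text
clock: 14.35
eef_pos: [0.4892, -0.0372, 0.1221]
orientation: [3.141, -0.0, 1.729]
ft_force: [-0.7, -0.3, 1.6]
finger_gap: 0.0442
grasp_force: 0.0
```

```bash
python3 -c "
from h import *
go(.4565,-.0245,.08,98.8)"
```

```text
at [ 0.4892 -0.0372  0.1221] 99.1 move [ 17.7 -30.3  42.1] turn 0.3
```

servo_tool(moves=[{"dx":18,"dy":-30,"dz":42,"turn":0,"claw":0},{"dx":18,"dy":-30,"dz":42,"turn":0,"claw":0},{"dx":18,"dy":-30,"dz":70,"turn":0,"claw":0},{"dx":18,"dy":-30,"dz":90,"turn":0,"claw":0},{"dx":18,"dy":-30,"dz":100,"turn":0,"claw":0}])

```text
clock: 14.85
eef_pos: [0.4574, -0.024, 0.0209]
orientation: [-3.14, -0.001, 1.729]
ft_force: [0.3, 0.0, 0.2]
finger_gap: 0.0428
grasp_force: 0.0
```

servo_tool(moves=[{"dx":0,"dy":0,"dz":5,"turn":0,"claw":0},{"dx":0,"dy":0,"dz":10,"turn":0,"claw":0},{"dx":0,"dy":0,"dz":14,"turn":0,"claw":0},{"dx":0,"dy":0,"dz":16,"turn":0,"claw":0},{"dx":0,"dy":0,"dz":16,"turn":0,"claw":0}])

```text
clock: 15.35
eef_pos: [0.458, -0.0243, 0.0061]
orientation: [3.141, 0.0, 1.728]
ft_force: [-0.3, -1.0, -0.0]
finger_gap: 0.0428
grasp_force: 0.0
```

```bash
python3 -c "
from h import *
go(.4565,-.0245,.003,98.8)
from station import capture
c=capture('scene'); cv2.imwrite('pics/m1.png',cv2.resize(c['pixels'][150:270,150:350],None,fx=4,fy=4))"
```

```text
at [ 0.458  -0.0243  0.0061] 99.0 move [ 0.1 -1.5  3.1] turn 0.2
```

View pics/m1.png

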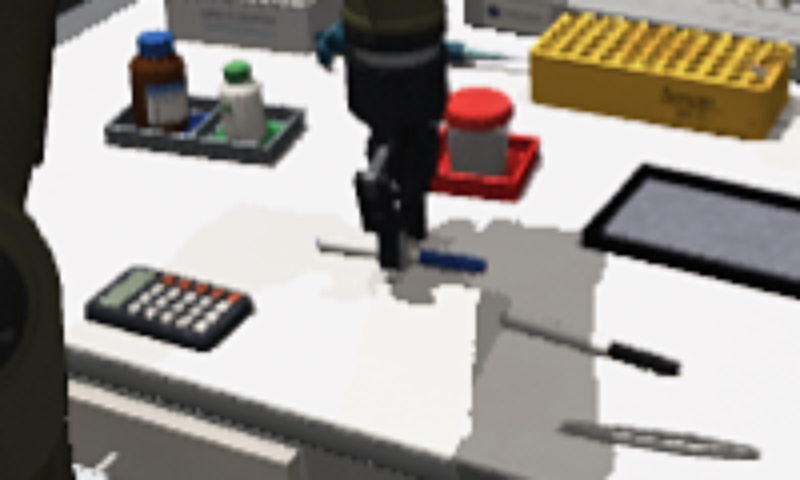

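The cup stands in the red tray at (480,130), and the fingers straddle the blue marker at (400,250). I'll lower slightly and close.

servo_tool(moves=[{"dx":0,"dy":0,"dz":2,"turn":0,"claw":0},{"dx":0,"dy":0,"dz":3,"turn":0,"claw":-0.6},{"dx":0,"dy":0,"dz":3,"turn":0,"claw":-1},{"dx":0,"dy":0,"dz":3,"turn":0,"claw":-1},{"dx":0,"dy":0,"dz":3,"turn":0,"claw":-1}])

```text
clock: 15.9
eef_pos: [0.4581, -0.0242, 0.0032]
orientation: [3.141, 0.0, 1.728]
ft_force: [0.2, 0.1, 1.6]
finger_gap: 0.0087
grasp_force: 60.3
```

servo_tool(moves=[{"dx":0,"dy":0,"dz":0,"turn":0,"claw":-1},{"dx":0,"dy":0,"dz":-25,"turn":0,"claw":-1},{"dx":0,"dy":0,"dz":-50,"turn":0,"claw":-1},{"dx":0,"dy":0,"dz":-80,"turn":0,"claw":-1},{"dx":0,"dy":0,"dz":-80,"turn":0,"claw":-1}])

```text
clock: 16.4
eef_pos: [0.4608, -0.0245, 0.0864]
orientation: [3.135, 0.003, 1.728]
ft_force: [-0.4, 0.1, 0.6]
finger_gap: 0.0092
grasp_force: 60.1
```

```bash
python3 -c "
from h import *
from station import capture
c=capture('scene'); cv2.imwrite('pics/m2.png',cv2.resize(c['pixels'][150:270,150:350],None,fx=4,fy=4))
# pen tray corners/yaw, targets at x=+24 / -24
a=np.radians(-1.7); C=np.array([.595,-.2355]); ex=np.array([np.cos(a),np.sin(a)])
for k in(.025,-.025): go(*(C+k*ex),.08,88.3)"
```

```text
at [ 0.4594 -0.0246  0.0846] 99.0 move [-234.2  125.4    5.6] turn 10.7
at [ 0.4594 -0.0246  0.0846] 99.0 move [-224.9   76.3    5.4] turn 10.7
```

View pics/m2.png

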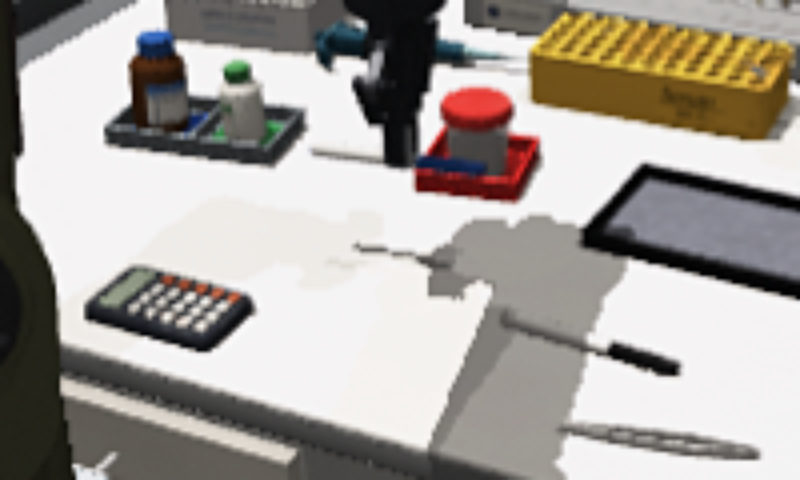

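The blue marker is held level at z≈0.085. I'll carry it to the far slot of the pen tray.

servo_tool(moves=[{"dx":-40,"dy":10,"dz":-20,"turn":0,"claw":-1},{"dx":-85,"dy":20,"dz":-20,"turn":0,"claw":-1},{"dx":-130,"dy":40,"dz":-20,"turn":0,"claw":-1},{"dx":-170,"dy":62,"dz":-20,"turn":0,"claw":-1},{"dx":-205,"dy":90,"dz":-20,"turn":0,"claw":-1}])

```text
clock: 16.95
eef_pos: [0.5781, -0.2157, 0.101]
orientation: [-3.138, -0.0, 1.726]
ft_force: [0.5, 0.7, 0.9]
finger_gap: 0.0091
grasp_force: 60.1
```

servo_tool(moves=[{"dx":-29,"dy":35,"dz":0,"turn":6,"claw":-1},{"dx":-29,"dy":35,"dz":0,"turn":11,"claw":-1},{"dx":-29,"dy":35,"dz":0,"turn":11,"claw":-1},{"dx":-29,"dy":35,"dz":0,"turn":11,"claw":-1},{"dx":-29,"dy":35,"dz":0,"turn":11,"claw":-1}])

```text
clock: 17.45
eef_pos: [0.6173, -0.2348, 0.1028]
orientation: [-3.141, 0.0, 1.539]
ft_force: [0.3, -0.1, -0.6]
finger_gap: 0.0091
grasp_force: 60.1
```

```bash
python3 -c "
from h import *
go(.620,-.236,.008,88.3)"
```

```text
at [ 0.6173 -0.2348  0.1028] 88.2 move [-1.1  2.8 94.8] turn -0.1
```

servo_tool(moves=[{"dx":-1,"dy":3,"dz":30,"turn":0,"claw":-1},{"dx":-1,"dy":3,"dz":55,"turn":0,"claw":-1},{"dx":-1,"dy":3,"dz":72,"turn":0,"claw":-1},{"dx":-1,"dy":3,"dz":85,"turn":0,"claw":-1},{"dx":-1,"dy":3,"dz":92,"turn":0,"claw":-1}])

```text
clock: 17.95
eef_pos: [0.6204, -0.2366, 0.0101]
orientation: [-3.141, -0.0, 1.537]
ft_force: [-0.6, 0.4, -0.7]
finger_gap: 0.0093
grasp_force: 60.1
```

servo_tool(moves=[{"dx":0,"dy":0,"dz":1,"turn":0,"claw":-1},{"dx":0,"dy":0,"dz":1,"turn":0,"claw":-1},{"dx":0,"dy":0,"dz":1,"turn":0,"claw":-0.3},{"dx":0,"dy":0,"dz":1,"turn":0,"claw":-0.3},{"dx":0,"dy":0,"dz":1,"turn":0,"claw":-0.3}])

```text
clock: 18.45
eef_pos: [0.6214, -0.237, 0.0107]
orientation: [3.141, 0.001, 1.536]
ft_force: [0.3, 0.1, 0.3]
finger_gap: 0.0298
grasp_force: 0.0
```

servo_tool(moves=[{"dx":0,"dy":0,"dz":-30,"turn":0,"claw":-0.3},{"dx":0,"dy":0,"dz":-70,"turn":0,"claw":-0.3},{"dx":0,"dy":-40,"dz":-70,"turn":4,"claw":0},{"dx":10,"dy":-85,"dz":-70,"turn":4,"claw":0},{"dx":20,"dy":-130,"dz":-70,"turn":4,"claw":0}])

```text
clock: 18.95
eef_pos: [0.4907, -0.2123, 0.0804]
orientation: [3.141, 0.0, 1.466]
ft_force: [0.5, 0.5, 1.1]
finger_gap: 0.0423
grasp_force: 0.0
```

```bash
python3 -c "
from h import *
go(.4065,-.201,.05,85)
from station import capture
c=capture('scene'); cv2.imwrite('pics/m3.png',cv2.resize(c['pixels'][150:270,230:430],None,fx=4,fy=4))"
```

```text
at [ 0.4907 -0.2123  0.0804] 84.0 move [  2.5 -84.9  30.3] turn -1.0
```

View pics/m3.png

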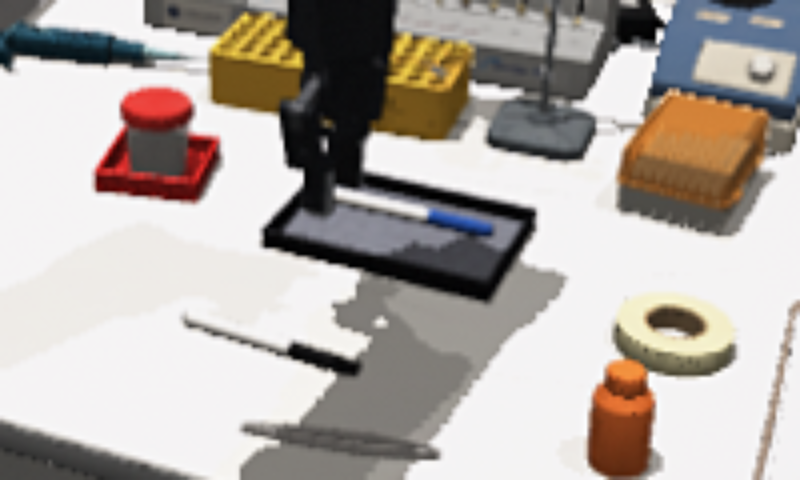

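The blue marker lies in the tray's far half, cap at (460,222). The black marker lies at (270,343). I'll fetch it.

servo_tool(moves=[{"dx":3,"dy":-40,"dz":0,"turn":-1,"claw":0},{"dx":3,"dy":-85,"dz":0,"turn":-1,"claw":0},{"dx":3,"dy":-85,"dz":20,"turn":-1,"claw":0},{"dx":3,"dy":-85,"dz":40,"turn":-1,"claw":0},{"dx":3,"dy":-85,"dz":55,"turn":-1,"claw":0}])

```text
clock: 19.5
eef_pos: [0.4074, -0.2009, 0.0249]
orientation: [3.141, 0.001, 1.484]
ft_force: [0.4, -1.2, -0.5]
finger_gap: 0.0427
grasp_force: 0.0
```

servo_tool(moves=[{"dx":0,"dy":0,"dz":7,"turn":0,"claw":0},{"dx":0,"dy":0,"dz":13,"turn":0,"claw":0},{"dx":0,"dy":0,"dz":17,"turn":0,"claw":0},{"dx":0,"dy":0,"dz":19,"turn":0,"claw":0},{"dx":0,"dy":0,"dz":19,"turn":0,"claw":0}])

```text
clock: 20.0
eef_pos: [0.4078, -0.2006, 0.0061]
orientation: [3.141, 0.0, 1.484]
ft_force: [0.4, 0.7, -0.5]
finger_gap: 0.0425
grasp_force: 0.0
```

```bash
python3 -c "
from h import *
go(.4065,-.201,.003,85)"
```

```text
at [ 0.4078 -0.2006  0.0061] 85.0 move [-0.5 -1.2  3.1] turn 0.0
```

servo_tool(moves=[{"dx":0,"dy":-1,"dz":2,"turn":0,"claw":0},{"dx":0,"dy":-1,"dz":3,"turn":0,"claw":-0.6},{"dx":0,"dy":-1,"dz":3,"turn":0,"claw":-1},{"dx":0,"dy":-1,"dz":3,"turn":0,"claw":-1},{"dx":0,"dy":-1,"dz":3,"turn":0,"claw":-1}])

```text
clock: 20.5
eef_pos: [0.4068, -0.2006, 0.0033]
orientation: [3.141, 0.0, 1.484]
ft_force: [-0.6, 0.5, 1.7]
finger_gap: 0.0088
grasp_force: 60.3
```

servo_tool(moves=[{"dx":0,"dy":0,"dz":0,"turn":0,"claw":-1},{"dx":0,"dy":0,"dz":-25,"turn":0,"claw":-1},{"dx":0,"dy":0,"dz":-50,"turn":0,"claw":-1},{"dx":0,"dy":0,"dz":-80,"turn":0,"claw":-1},{"dx":0,"dy":0,"dz":-80,"turn":0,"claw":-1}])

```text
clock: 21.0
eef_pos: [0.4092, -0.2019, 0.0866]
orientation: [3.135, 0.004, 1.484]
ft_force: [0.5, 0.4, -0.1]
finger_gap: 0.0091
grasp_force: 60.0
```

```bash
python3 -c "
from h import *
go(.5695,-.235,.08,88.3)"
```

```text
at [ 0.4092 -0.2019  0.0866] 85.0 move [-19.  162.5   7.7] turn -3.3
```

servo_tool(moves=[{"dx":-5,"dy":40,"dz":0,"turn":-3,"claw":-1},{"dx":-10,"dy":85,"dz":0,"turn":-3,"claw":-1},{"dx":-15,"dy":130,"dz":0,"turn":-3,"claw":-1},{"dx":-19,"dy":162,"dz":0,"turn":-3,"claw":-1},{"dx":-19,"dy":162,"dz":0,"turn":-3,"claw":-1}])

```text
clock: 21.5
eef_pos: [0.5696, -0.2331, 0.0815]
orientation: [3.14, -0.002, 1.538]
ft_force: [0.3, 0.3, -1.0]
finger_gap: 0.009
grasp_force: 60.0
```

servo_tool(moves=[{"dx":0,"dy":0,"dz":0,"turn":0,"claw":-1},{"dx":0,"dy":0,"dz":20,"turn":0,"claw":-1},{"dx":0,"dy":0,"dz":40,"turn":0,"claw":-1},{"dx":0,"dy":0,"dz":55,"turn":0,"claw":-1},{"dx":0,"dy":0,"dz":60,"turn":0,"claw":-1}])

```text
clock: 22.0
eef_pos: [0.5639, -0.2331, 0.021]
orientation: [-3.138, -0.001, 1.536]
ft_force: [-0.6, 0.7, 0.0]
finger_gap: 0.0088
grasp_force: 60.0
```

```bash
python3 -c "
from h import *
go(.5695,-.235,.008,88.3)"
```

```text
at [ 0.5639 -0.2331  0.021 ] 88.0 move [-1.7  5.7 13. ] turn -0.3
```

servo_tool(moves=[{"dx":-2,"dy":4,"dz":0,"turn":0,"claw":-1},{"dx":-2,"dy":4,"dz":4,"turn":0,"claw":-1},{"dx":-2,"dy":4,"dz":8,"turn":0,"claw":-1},{"dx":-2,"dy":4,"dz":11,"turn":0,"claw":-1},{"dx":-2,"dy":4,"dz":11,"turn":0,"claw":-1}])

```text
clock: 22.5
eef_pos: [0.57, -0.2355, 0.0117]
orientation: [-3.141, -0.0, 1.536]
ft_force: [-0.1, 0.1, -1.2]
finger_gap: 0.0089
grasp_force: 60.0
```

servo_tool(moves=[{"dx":0,"dy":0,"dz":0,"turn":0,"claw":-1},{"dx":0,"dy":0,"dz":0,"turn":0,"claw":-0.45},{"dx":0,"dy":0,"dz":0,"turn":0,"claw":-0.45},{"dx":0,"dy":0,"dz":0,"turn":0,"claw":-0.45},{"dx":0,"dy":0,"dz":0,"turn":0,"claw":-0.45}])

```text
clock: 23.0
eef_pos: [0.5703, -0.2356, 0.0121]
orientation: [3.141, 0.0, 1.536]
ft_force: [-0.0, 0.7, 0.2]
finger_gap: 0.0232
grasp_force: 0.0
```

servo_tool(moves=[{"dx":0,"dy":0,"dz":-20,"turn":0,"claw":-0.45},{"dx":0,"dy":0,"dz":-60,"turn":0,"claw":-0.45},{"dx":0,"dy":0,"dz":-105,"turn":0,"claw":0},{"dx":-40,"dy":-20,"dz":-150,"turn":0,"claw":0},{"dx":-80,"dy":-40,"dz":-190,"turn":0,"claw":0}])

```text
clock: 23.5
eef_pos: [0.5365, -0.298, 0.1886]
orientation: [3.14, 0.0, 1.541]
ft_force: [0.7, -1.3, -0.3]
finger_gap: 0.0427
grasp_force: 0.0
```

servo_tool(moves=[{"dx":-40,"dy":-25,"dz":0,"turn":0,"claw":0},{"dx":-85,"dy":-50,"dz":0,"turn":0,"claw":0},{"dx":-130,"dy":-75,"dz":0,"turn":0,"claw":0},{"dx":-170,"dy":-100,"dz":0,"turn":0,"claw":0},{"dx":-210,"dy":-120,"dz":0,"turn":0,"claw":0}])

```text
clock: 24.0
eef_pos: [0.4063, -0.5069, 0.1865]
orientation: [-3.141, 0.001, 1.535]
ft_force: [0.9, 0.1, 0.3]
finger_gap: 0.0423
grasp_force: 0.0
```

Run:
```python
from h import *
from station import capture
t=capture('top'); s=capture('scene')
a=cv2.resize(t['pixels'][130:250,110:410],None,fx=2.6,fy=2.4); b=cv2.resize(s['pixels'][150:260,160:430],(780,300))
cv2.imwrite('pics/end.png',np.vstack([a,b]))
def show(n,m,z,c,deg):
    p=plane(t,pts(big(m)),z)[:,:2].mean(0)*1000; w=np.radians(deg); d=p-np.array(c)
    print(n,p.round(1),"in tray",np.round([[np.cos(w),np.sin(w)],[-np.sin(w),np.cos(w)]]@d,1))
H,S,V,b=hsv(t,(145,140,182,185)); show("brown cap",b&(H>95)&(H<130)&(S>120)&(V>50)&(t["depth"]<1.24),.094,(579,239.7),9.1)
H,S,V,b=hsv(t,(360,165,392,198)); show("tape",b&(H>15)&(H<40)&(S>35),.019,(528.1,-454.7),0)
H,S,V,b=hsv(t,(228,130,270,190)); v,u=np.mgrid[:384,:512]
r=ray(t,np.c_[u.ravel(),v.ravel()]); Z=(t["xyz"][2]+r[:,2]*t["depth"].ravel()).reshape(384,512)
show("cup",b&((H<10)|(H>170))&(S>130)&(Z>.05)&(Z<.09),.071,(613,-16),10)
H,S,V,b=hsv(t,(145,140,182,185)); show("brown z",b&(Z>.082)&(Z<.11)&(H>90),.094,(579,239.7),9.1)
H,S,V,b=hsv(t,(180,145,210,190)); show("white z",b&(Z>.065)&(Z<.09),.076,(579,239.7),9.1)
H,S,V,b=hsv(t,(284,144,340,184)); show("blue pen cap",b&(H>95)&(H<130)&(S>120),.012,(595,-235.5),-1.7)
m=b&(V>150); n,l,st,ce=cv2.connectedComponentsWithStats(m.astype(np.uint8))
for i in range(1,n):
    if st[i,4]>10: q=plane(t,pts(l==i),.012)[:,:2]; print("barrel",st[i,4],rect(q))
```

```text
brown cap [572.9 279.4] in tray [ 0.3 40.1]
tape [ 528.1 -454.4] in tray [-0.   0.3]
cup [609.3 -15.6] in tray [-3.6  1.1]
brown z [572.3 279.2] in tray [-0.4 40.1]
white z [581.3 203.1] in tray [ -3.5 -36.5]
blue pen cap [ 617.7 -278.4] in tray [ 24.  -42.2]
barrel 225 [ 599.  -236.5  197.5  141.7   -0.9]
barrel 39 [ 620.7 -209.7   77.6    6.8   -3.7]
barrel 46 [ 569.7 -209.5   80.3    3.6   -0.9]
```

View pics/end.png

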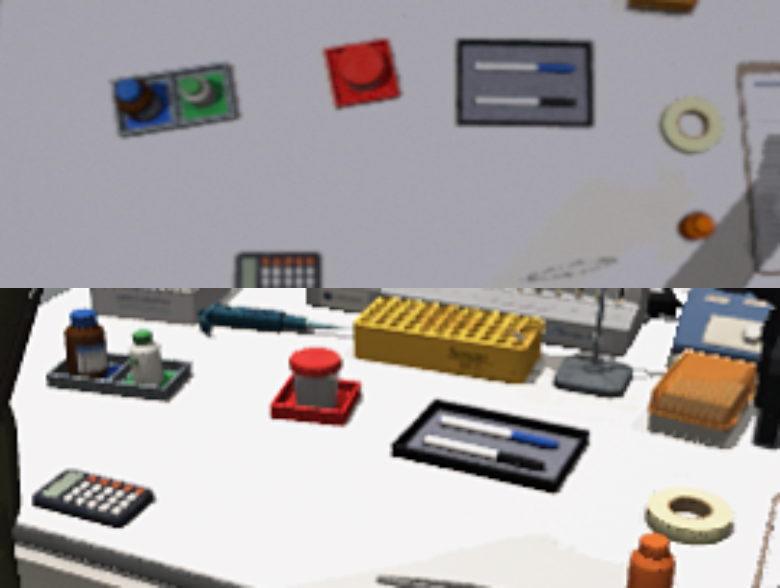

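Everything is in its place. Both bottles stand on their pads and the cup is in the red tray. The markers lie side by side in the black tray, and the tape hasn't moved (0.3 mm). The arm is clear, so I'm handing in the job.

```bash
python3 -c "
from station import close_job
print(close_job())"
```

```text
the job is handed in; nothing more can be done
None
```

I sorted all five things into their trays and handed the job in at about 24 s: in the last pictures the bottles and cup stood within 5 mm of their centres, the markers lay flat side by side, and the tape had not moved; no verdict came back.

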